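# Refit the sprung hatch cover of the dust box

## Task

The filter in the dust box has been changed: put its hatch cover back. The cover is longer than the opening, so tilt it, tuck one end under the wide front lip, push the sprung rail back gently and lower the other end inside the rear lip; then let the cover come fully home against the rear wall so that it lies flat on the ledges, held under both lips. Feel your way: never force the cover against the box and leave the things round about where they are.

Things in the scene. Friction and masses are not known exactly. Their poses are not given: they have to be found in the camera images.
- hatch_seat (a point): Grey steel dust box fixed to the bench, 175 long (x), 124 wide (136 at its top flange), 85 mm high, hose spigot at the rear, two spring caps at the front. This point: centre of the seat, in the plane of the ledges, 62 mm above the bench; the cover's underside is centred here at the end. x points to the box's rear (away from the robot, turned up to 0.3 rad), z up. A filter lies 13 mm below the ledges.
- front_lip (a point): Middle of the inner edge of the wide front lip, on top, 67 mm to -x of hatch_seat and 23 mm above the ledges. Lip 3 mm thick, so its underside is 20 mm above the ledges. The opening in the box's top runs from here 136 mm along +x to rear_lip; it is 116 mm wide (58 mm either side), between plain side walls. The lip and flange reach 33 mm to -x of this edge. Axes as hatch_seat.
- rear_lip (a point): Middle of the inner edge of the narrow rear lip, on its top, 69 mm to +x of hatch_seat; same height and thickness as the front lip. 6 mm beyond this edge, under the lip, the rear wall stops the cover. The flange ends 14 mm and the spigot (37 mm across) 40 mm beyond this edge. Axes as hatch_seat.
- rail_rest (a point): Where the face of the sprung rail under the front lip rests: 73 mm to -x of hatch_seat, 8 mm above the ledges (this point does not move with the rail). Rail 92 mm wide, from 1 to 14 mm above the ledges. Pushed to -x it yields with 2 N at first and 0.6 N more per mm, and meets a hard stop 10 mm back (8 N). The cover's rear end clears the rear lip only in the last 2 mm of this.
- cover_grip (a point): Hatch cover, loose, flat on the bench at the start: aluminium panel 150 (x) by 110 (y) by 5 mm, 0.14 to 0.28 kg, same both ways round. A black upright finger grip across its middle: 10 mm thick (x), 60 wide (y), 31 high above the panel. This point: in the grip, 22 mm above the centre of the panel's underside; x along the panel, y along the grip, z out of its top.
- cover_end_a (a point): Middle of the cover's -x end face, 75 mm from its centre, 2.5 mm above the underside.
- cover_end_b (a point): Middle of the cover's +x end face, 75 mm from its centre, 2.5 mm above the underside.
- crucible: Bystander: white crucible, 40 mm across, 30 mm high; origin at the centre of its underside.
- charcoal: Bystander: black charcoal block, 45 x 67 x 26 mm; origin at the centre of its underside.
- solder_tin: Bystander: low round tin, 48 mm across, 17 mm high; origin at the centre of its underside.
- pliers: Bystander: pliers with red handles, 123 mm long, lying flat; origin at the centre of the underside.
Mind the look-alikes: they are no part of the job. There is more than one size of the part that bears cover_grip; the job needs the larger.

How it is judged:
On the way:
1. one end of the tilted cover is tucked under the front lip of the dust box (angle between cover_grip's own z axis and vertical above 0.07 rad and ((x of cover_end_a in the frame of hatch_seat below -0.07 m and z of cover_end_a in the frame of hatch_seat between -0.002 and 0.018 m) or (x of cover_end_b in the frame of hatch_seat below -0.07 m and z of cover_end_b in the frame of hatch_seat between -0.002 and 0.018 m))), for 0.1 s.
At the end, for the whole second after the job is handed in: the cover lies in the dust box, flat on the ledges (within 2.5 mm in height and 0.025 rad of level), its centre within 2 mm of the seat along the box, so that its rear end is home against the rear wall (within 2 mm) and both ends are under the lips (x of cover_grip in the frame of hatch_seat between -0.002 and 0.003 m and z of cover_grip in the frame of hatch_seat between 0.0195 and 0.0245 m and angle between the z axis of cover_grip and the z axis of hatch_seat, either way round below 0.025 rad and angle between the x axis of cover_grip and the x axis of hatch_seat, either way round below 0.06 rad); the robot touches nothing.
It fails at once if the cover is pressed against the dust box with more than 25 N (contact force between cover and dust_box above 25 N).
It fails at once if a bystander is moved by more than 20 mm (distance of any of crucible, charcoal, solder_tin, pliers from where it was at the start of the episode above 0.02 m).
It also fails if it takes over 48 s, if anything falls off the work surface, if the arm or the gripper's body presses on something with over 40 N, if the wrist force passes 120 N, or if a joint passes its speed limit or range.

## Robot

A 7-joint arm with a two-finger parallel gripper is mounted at the origin on a cart in front of the work surface, level with it; the furniture and walls round the work are solid. World frame = base frame: x ahead of the robot, y to its left, z up, the work surface at z = 0. Lengths are in m, angles in rad, forces in N, time in s.
With the tool pointing down it reaches from about 0.425 to 0.875 m from the base axis. Payload 4.7 kg.
Tool frame: the origin (TCP) lies midway between the tips of the shut fingers; the grasp point (between the pads) lies 19 mm behind it (ctrl.grip_point_offset is the distance from the TCP to the grasp point, in m); z points along the fingers, y is the line along which they close (so a half turn about z gives the same grasp; the last joint's range is limited). The gripper opens to 87 mm and grips with 3 to 60 N. Pads are 19 mm wide; open, the fingers measure 117 mm over their backs; the gripper's body (75 mm by 190 mm) begins 51 mm behind the grasp point.
Start: joints at [-1.181, 0.321, -0.07, 1.45, 0.023, 1.371, -0.057], TCP at [0.239, 0.605, 0.223] pointing down, gripper open.
Joint ranges: [-2.86, 2.86], [-0.3, 2.09], [-1.38, 1.24], [0.06, 2.45], [-1.56, 4.7], [0.09, 2.05], [-2.69, 2.69]. Speed limits (rad/s): [2.57, 2.57, 3.14, 3.14, 3.14, 3.14, 3.14].

## Interface

Orientations are given as a rotation vector (axis times angle).
In Python, from bench import ctrl gives the robot as it stands. The module is installed in compiled form; this text tells all that it offers.
- The arm moves only by the shell command python3 -m handwheel 'ROWS' [OPENING] [FORCE]. ROWS is JSON, a list of rows, each an object of numbers: "x", "y", "z": the shift along the tool's x, y, z in m; "wx", "wy", "wz": the turn, a rotation vector about the tool's x, y, z in degrees. A call has 1 to 10 rows; each row is the pose to reach, as a shift and turn from the pose commanded when the call began, along the tool's axes at that moment; what a row does not reach only later rows make up. A row lasts 1/12 s, in which the tool goes at most 41.7 mm and 7.16 degrees, less where a joint would pass 70% of its speed; a pose out of reach is approached as far as the arm can. A call with a gripper value outside its range is refused whole. OPENING is the finger opening in m, from 0 to 0.087, set as the call begins (- or left out, the last holds). The fingers move at their own pace and stop on an object; FORCE is the grip in N (left out, the last holds). Time passes only in rows, so rows that repeat a pose let the fingers close. It gives the time, the measured TCP pose, the force, the opening and the grip force at its end, in the units of the state.
- ctrl.get_state(): the state, without advancing time (a new reading comes with each control period).
- ctrl.get_image(name): name is "scene" or "top" or "wrist"; returns a dict with "image" (420x560x3 uint8, red, green, blue), "K" (3x3 intrinsics, pixels), "world_to_cam" (4x4, takes a point from world to camera coordinates); the wrist camera has in their place "hand_eye" (4x4, takes a point from camera to tool coordinates, whose origin is the TCP and whose axes are the flange's). Camera axes: x right, y down, z forward; pixel columns grow to the right and rows downward; lengths in m; the calibration is good to about 2 mm. The wrist camera is an equidistant fisheye: a pixel r from the principal point sees the ray r / f radians off the axis. A picture is of the moment at which its call begins: read the wrist's pose just before it. There is no depth.
- ctrl.close_job(): hands the job in; it is judged then, once.
The state is a dict: "time": time; "joint_positions": joint angles; "qd": joint speeds; "joint_torque": joint torques, N m; "position": TCP position; "tool_rot": TCP orientation; "ft_force": force on the tool from outside, world axes, zero at the start; "torque": the same for the moment, N m; "grip_width": opening from 0.0 (shut) to 1.0 (fully open); "grip_force": force on a finger pad.
Only numpy, scipy, OpenCV 4.12 (cv2) and the standard library are available. Lean on these libraries where they do the work, as an engineer would, in place of code of your own. Each camera call takes 0.05 s, during which the arm holds its last target. There are 200 camera calls.

## Working session

There is one attempt and no reset: what is moved stays moved. The work goes in short steps, Python scripts to look and compute and a shell command to move; the robot and the scene stay as the last step left them, time stands still between calls to the robot, and variables do not carry over. Pictures are saved under pics/ and viewed, at most 10 in all, crops included, and the job is handed in when it is done.

```bash
mkdir -p pics
python3 - <<'E'
from bench import ctrl
import cv2,pickle
s=ctrl.get_state();print({k:s[k] for k in('time','position','tool_rot','ft_force','grip_width')})
for n in('scene','top'):
    d=ctrl.get_image(n);pickle.dump(d,open(f'{n}.pkl','wb'))
    cv2.imwrite(f'pics/{n}0.png',cv2.resize(d['image'][:,:,::-1],(800,600),interpolation=cv2.INTER_CUBIC))
    print(n,d['K'],d['world_to_cam'])
E
```

```text
{'time': 0.0, 'position': array([0.23839537, 0.6041001 , 0.22144294]), 'tool_rot': array([-5.86694650e-01, -3.08603343e+00,  3.02581269e-03]), 'ft_force': array([-0.01063206,  0.05076087, -0.34998708]), 'grip_width': 1.003376167409396}
scene [[402.85636561   0.         276.04653923]
 [  0.         402.85636561 211.77111847]
 [  0.           0.           1.        ]] [[ 0.75394964 -0.65677425  0.01440557 -0.48702067]
 [-0.49812301 -0.58584607 -0.63926352  0.28408474]
 [ 0.42829127  0.47479676 -0.7688528   0.84075769]
 [ 0.          0.          0.          1.        ]]
top [[444.22243782   0.         277.84874526]
 [  0.         444.22243782 207.9369231 ]
 [  0.           0.           1.        ]] [[-0.00517735 -0.99963743 -0.02642364 -0.05099941]
 [-0.99639039  0.0073959  -0.08456649  0.57528258]
 [ 0.08473125  0.02589043 -0.99606742  1.25369261]
 [ 0.          0.          0.          1.        ]]
```

View pics/top0.png

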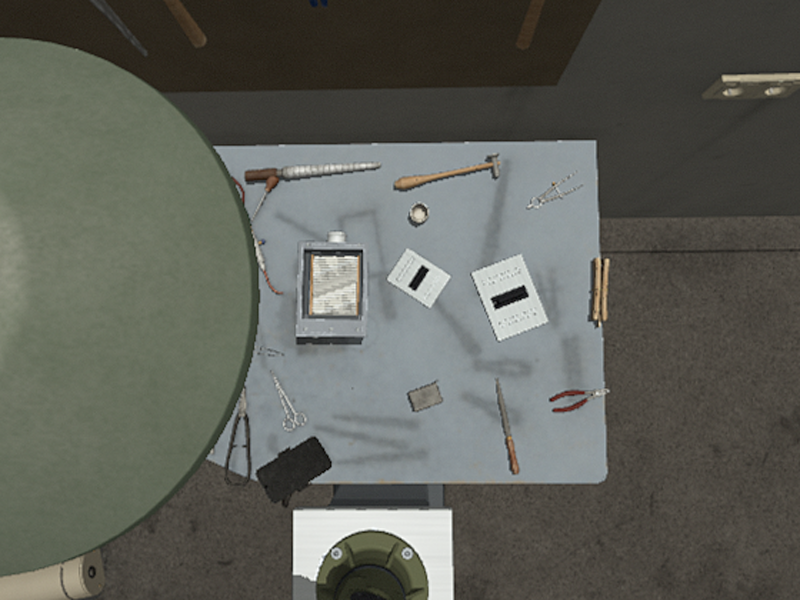

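View pics/scene0.png

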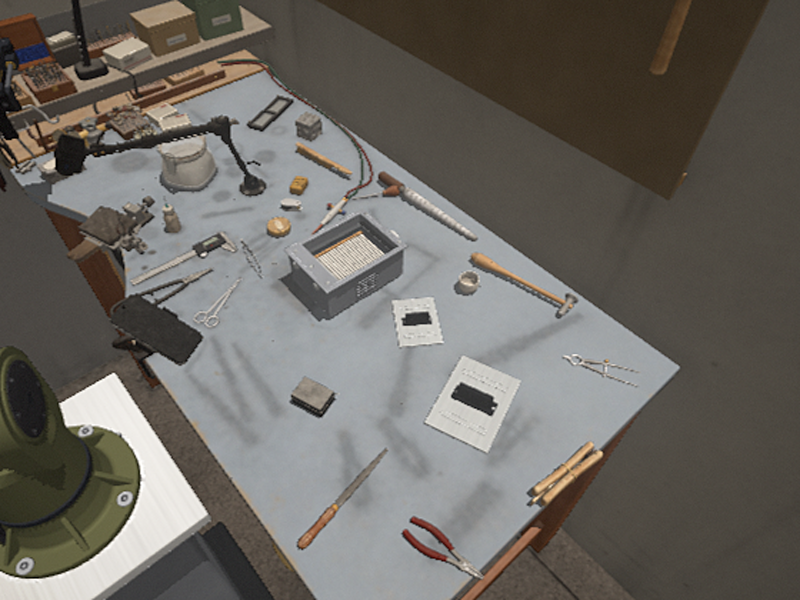

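Possible targets for the cover: the big white panel at top (510,296) and the small one at (419,277), which is the look-alike. I choose the larger, and crop in close to check it together with the box at (333,290).

```bash
cat > h.py <<'E'
import numpy as np,cv2,pickle
from scipy.spatial.transform import Rotation as R
def px2w(d,u,v,z):
    T=d['world_to_cam'];Rm=T[:3,:3];c=-Rm.T@T[:3,3]
    r=Rm.T@np.linalg.solve(d['K'],[u,v,1.]);return c+r*(z-c[2])/r[2]
def w2px(d,p):
    q=d['K']@(d['world_to_cam'][:3,:3]@np.asarray(p)+d['world_to_cam'][:3,3]);return q[:2]/q[2]
E
python3 - <<'E'
from h import *
d=pickle.load(open('top.pkl','rb'));im=d['image'][155:250,200:390,::-1]
cv2.imwrite('pics/crop1.png',cv2.resize(im,(760,380),interpolation=cv2.INTER_CUBIC))
E
```

```text
(no output)
```

View pics/crop1.png

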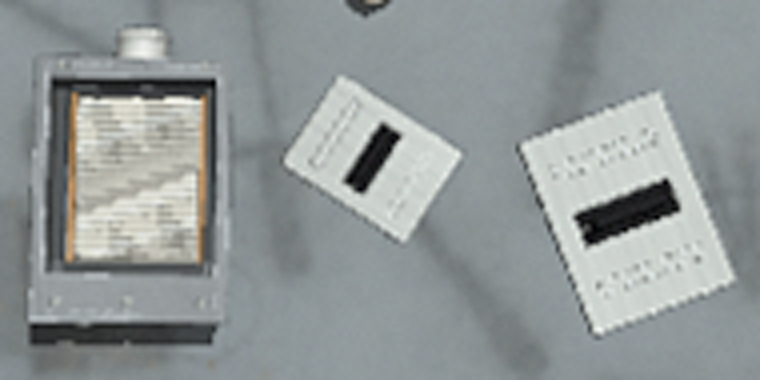

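The crop shows the large cover with corners (518,145), (661,91), (736,278), (597,335), and the box flange with corners about (38,60), (229,64), (219,322), (30,322). The cover is the panel at the right.

Run:
```python
from h import *
d=pickle.load(open('top.pkl','rb'))
def f(L,z): 
    a=np.array([px2w(d,200+u/4,155+v/4,z) for u,v in L]);return a
c=f([(518,145),(661,91),(736,278),(597,335)],.005)
print('cover',c.round(4),c.mean(0)); e=np.diff(np.vstack([c,c[:1]]),axis=0);print(np.linalg.norm(e,axis=1),np.degrees(np.arctan2(e[:,1],e[:,0])))
b=f([(38,60),(229,64),(219,322),(30,322)],.085)
print('box',b.round(4));e=np.diff(np.vstack([b,b[:1]]),axis=0);print(np.linalg.norm(e,axis=1),np.degrees(np.arctan2(e[:,1],e[:,0])))
o=f([(51,77),(219,80),(211,274),(46,272)],.085);print('open',o.round(4),o.mean(0));e=np.diff(np.vstack([o,o[:1]]),axis=0);print(np.linalg.norm(e,axis=1),np.degrees(np.arctan2(e[:,1],e[:,0])))
from bench import ctrl
s=ctrl.get_state();print(R.from_rotvec(s['tool_rot']).as_matrix().round(3),ctrl.grip_point_offset, s['position'])
```

```text
cover [[ 0.6243 -0.2052  0.005 ]
 [ 0.6631 -0.3098  0.005 ]
 [ 0.5262 -0.3608  0.005 ]
 [ 0.4857 -0.26    0.005 ]] [ 0.57482124 -0.28394624  0.005     ]
[0.11163505 0.1460523  0.10866061 0.14905088] [ -69.66187632 -159.57792269  111.90108095   21.5794144 ]
box [[6.765e-01 1.325e-01 8.500e-02]
 [6.725e-01 1.000e-04 8.500e-02]
 [4.948e-01 7.200e-03 8.500e-02]
 [4.955e-01 1.366e-01 8.500e-02]]
[0.13245531 0.17781964 0.12940911 0.1810535 ] [-91.76341918 177.72816836  89.66883823  -1.28594826]
open [[0.6646 0.1234 0.085 ]
 [0.6614 0.007  0.085 ]
 [0.5276 0.0126 0.085 ]
 [0.5297 0.1259 0.085 ]] [0.59579313 0.06722823 0.085     ]
[0.11639431 0.13393792 0.11324998 0.13492762] [-91.57029776 177.6128398   88.93442474  -1.04405531]
[[-0.93   0.367 -0.001]
 [ 0.367  0.93  -0.002]
 [-0.    -0.002 -1.   ]] 0.0187 [0.23843434 0.60418046 0.22159251]
```

```bash
cat >> h.py <<'E'
def plan(p,yaw,tilt=0.):
    """tool-frame shift (m) and turn (deg) from measured pose to TCP p, tool y at yaw (deg), z down, then tilt about tool x (deg)"""
    from bench import ctrl
    s=ctrl.get_state();A=R.from_rotvec(s['tool_rot'])
    a=np.radians(yaw);y=np.array([np.cos(a),np.sin(a),0]);z=np.array([0,0,-1.])
    B=R.from_matrix(np.c_[np.cross(y,z),y,z])*R.from_rotvec([np.radians(tilt),0,0])
    print('t',round(s['time'],2),'pos',s['position'].round(4),'rotx/y/z',A.as_matrix().round(3).T.tolist())
    print('shift',A.inv().apply(np.array(p)-s['position']).round(4),'turn',np.degrees((A.inv()*B).as_rotvec()).round(2))
E
python3 -m handwheel '[{"x":-0.3,"y":-0.21,"z":-0.03,"wz":40},{"x":-0.3,"y":-0.21,"z":-0.03,"wz":40},{"x":-0.3,"y":-0.21,"z":-0.03,"wz":40},{"x":-0.3,"y":-0.21,"z":-0.03,"wz":40},{"x":-0.3,"y":-0.21,"z":-0.03,"wz":40},{"x":-0.3,"y":-0.21,"z":-0.03,"wz":40},{"x":-0.3,"y":-0.21,"z":-0.03,"wz":40},{"x":-0.3,"y":-0.21,"z":-0.03,"wz":40},{"x":-0.3,"y":-0.21,"z":-0.03,"wz":40},{"x":-0.3,"y":-0.21,"z":-0.03,"wz":40}]'
python3 -c "
from h import *
plan([.595,.067,.27],-1.5)"
```

```text
t 0.1 pos [0.2384 0.6042 0.2216] rotx/y/z [[-0.93, 0.367, -0.0], [0.367, 0.93, -0.002], [-0.001, -0.002, -1.0]]
shift [-0.5288 -0.3689 -0.0477] turn [-8.000e-02  6.000e-02  6.997e+01]invalid input at $[0]: expected keys x, y, z, wx, wy, wz
```

```bash
python3 -m handwheel '[{"x":-0.3,"y":-0.21,"z":-0.03,"wx":0,"wy":0,"wz":40},{"x":-0.3,"y":-0.21,"z":-0.03,"wx":0,"wy":0,"wz":40},{"x":-0.3,"y":-0.21,"z":-0.03,"wx":0,"wy":0,"wz":40},{"x":-0.3,"y":-0.21,"z":-0.03,"wx":0,"wy":0,"wz":40},{"x":-0.3,"y":-0.21,"z":-0.03,"wx":0,"wy":0,"wz":40},{"x":-0.3,"y":-0.21,"z":-0.03,"wx":0,"wy":0,"wz":40},{"x":-0.3,"y":-0.21,"z":-0.03,"wx":0,"wy":0,"wz":40},{"x":-0.3,"y":-0.21,"z":-0.03,"wx":0,"wy":0,"wz":40},{"x":-0.3,"y":-0.21,"z":-0.03,"wx":0,"wy":0,"wz":40},{"x":-0.3,"y":-0.21,"z":-0.03,"wx":0,"wy":0,"wz":40}]'
python3 -c "
from h import *
plan([.595,.067,.27],-1.5)"
```

```text
time: 0.93
position: [0.4459, 0.2908, 0.2533]
tool_rot: [1.622, 2.686, -0.001]
ft_force: [0.4, -1.1, 1.1]
grip_width: 0.998
grip_force: 0.0
t 0.93 pos [0.4459 0.2908 0.2533] rotx/y/z [[-0.466, 0.885, -0.004], [0.885, 0.466, 0.002], [0.003, -0.003, -1.0]]
shift [-0.2675  0.0278 -0.0156] turn [ 0.15  0.2  29.24]
```

```bash
python3 -m handwheel '[{"x":-0.267,"y":0.028,"z":-0.016,"wx":0,"wy":0,"wz":29},{"x":-0.267,"y":0.028,"z":-0.016,"wx":0,"wy":0,"wz":29},{"x":-0.267,"y":0.028,"z":-0.016,"wx":0,"wy":0,"wz":29},{"x":-0.267,"y":0.028,"z":-0.016,"wx":0,"wy":0,"wz":29},{"x":-0.267,"y":0.028,"z":-0.016,"wx":0,"wy":0,"wz":29},{"x":-0.267,"y":0.028,"z":-0.016,"wx":0,"wy":0,"wz":29},{"x":-0.267,"y":0.028,"z":-0.016,"wx":0,"wy":0,"wz":29},{"x":-0.267,"y":0.028,"z":-0.016,"wx":0,"wy":0,"wz":29},{"x":-0.267,"y":0.028,"z":-0.016,"wx":0,"wy":0,"wz":29},{"x":-0.267,"y":0.028,"z":-0.016,"wx":0,"wy":0,"wz":29}]'
python3 - <<'E'
from h import *
from bench import ctrl
plan([.575,-.284,.27],20.8)
s=ctrl.get_state();d=ctrl.get_image('wrist');d['s']=s;pickle.dump(d,open('w1.pkl','wb'))
print(d['K'],d['hand_eye'].round(4))
cv2.imwrite('pics/w1.png',cv2.resize(d['image'][:,:,::-1],(800,600),interpolation=cv2.INTER_CUBIC))
E
```

```text
time: 1.77
position: [0.5918, 0.0795, 0.2679]
tool_rot: [-2.229, -2.212, 0.001]
ft_force: [0.1, 0.6, 0.8]
grip_width: 0.996
grip_force: 0.0
t 1.77 pos [0.5918 0.0795 0.2679] rotx/y/z [[0.008, 1.0, 0.001], [1.0, -0.008, -0.001], [-0.001, 0.001, -1.0]]
shift [-0.3636 -0.014  -0.0024] turn [ -0.07  -0.06 -21.24]
[[325.1922621    0.         279.00391242]
 [  0.         325.1922621  207.18611895]
 [  0.           0.           1.        ]] [[-2.000e-04 -9.636e-01 -2.674e-01  7.190e-02]
 [ 1.000e+00 -5.000e-04  1.300e-03  0.000e+00]
 [-1.400e-03 -2.674e-01  9.636e-01 -1.618e-01]
 [ 0.000e+00  0.000e+00  0.000e+00  1.000e+00]]
```

View pics/w1.png

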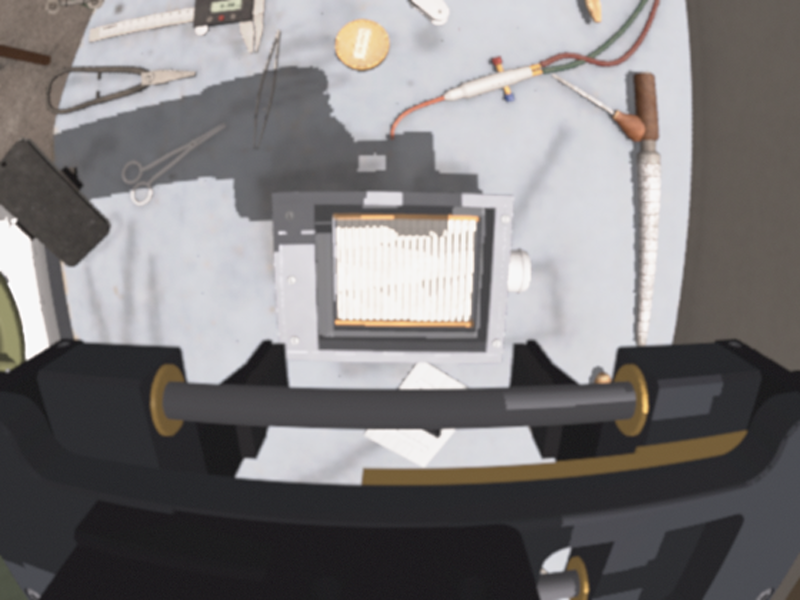

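The wrist view shows the box opening with corners about (316,206), (494,207), (489,350) and (321,347). I enlarge it for a better reading.

Run:
```python
from h import *
d=pickle.load(open('w1.pkl','rb'))
cv2.imwrite('pics/w1c.png',cv2.resize(d['image'][130:260,185:370,::-1],(740,520),interpolation=cv2.INTER_CUBIC))
```

```text
(no output)
```

View pics/w1c.png

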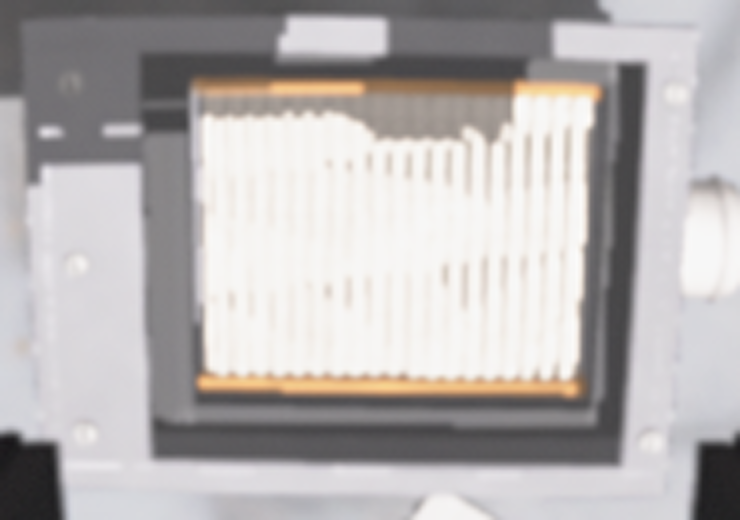

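The opening's corners in the crop are (140,54), (647,62), (621,465) and (152,459).

```bash
cat >> h.py <<'E'
def wr2w(d,u,v,z):
    s=d['s'];K=d['K'];a=np.array([u-K[0,2],v-K[1,2]]);r=np.hypot(*a);t=r/K[0,0]
    ray=np.r_[a/r*np.sin(t),np.cos(t)]
    A=R.from_rotvec(s['tool_rot']).as_matrix();H=d['hand_eye']
    c=A@H[:3,3]+s['position'];q=A@H[:3,:3]@ray;return c+q*(z-c[2])/q[2]
def quad(P):
    P=np.array(P);e=np.roll(P,-1,0)-P
    print(P.round(4).tolist(),'mean',P.mean(0).round(4),'len',np.linalg.norm(e,axis=1).round(4),'ang',np.degrees(np.arctan2(e[:,1],e[:,0])).round(2))
E
python3 - <<'E'
from h import *
d=pickle.load(open('w1.pkl','rb'))
f=lambda L:quad([wr2w(d,185+u/4,130+v/4,.085) for u,v in L])
f([(140,54),(647,62),(621,465),(152,459)])
f([(22,20),(698,30),(665,493),(57,487)])
E
```

```text
[[0.5294, 0.127, 0.085], [0.665, 0.124, 0.085], [0.6624, 0.0085, 0.085], [0.5269, 0.0115, 0.085]] mean [0.5959 0.0677 0.085 ] len [0.1357 0.1156 0.1355 0.1155] ang [ -1.26 -91.31 178.72  88.76]
[[0.497, 0.1375, 0.085], [0.679, 0.133, 0.085], [0.6762, -0.0008, 0.085], [0.4977, 0.0023, 0.085]] mean [0.5875 0.068  0.085 ] len [0.182  0.1338 0.1785 0.1351] ang [ -1.41 -91.21 179.    90.27]
```

```bash
python3 -m handwheel '[{"x":-0.364,"y":-0.014,"z":0.06,"wx":0,"wy":0,"wz":-21.2},{"x":-0.364,"y":-0.014,"z":0.06,"wx":0,"wy":0,"wz":-21.2},{"x":-0.364,"y":-0.014,"z":0.06,"wx":0,"wy":0,"wz":-21.2},{"x":-0.364,"y":-0.014,"z":0.06,"wx":0,"wy":0,"wz":-21.2},{"x":-0.364,"y":-0.014,"z":0.06,"wx":0,"wy":0,"wz":-21.2},{"x":-0.364,"y":-0.014,"z":0.06,"wx":0,"wy":0,"wz":-21.2},{"x":-0.364,"y":-0.014,"z":0.06,"wx":0,"wy":0,"wz":-21.2},{"x":-0.364,"y":-0.014,"z":0.06,"wx":0,"wy":0,"wz":-21.2},{"x":-0.364,"y":-0.014,"z":0.06,"wx":0,"wy":0,"wz":-21.2},{"x":-0.364,"y":-0.014,"z":0.06,"wx":0,"wy":0,"wz":-21.2}]' 0.05
python3 - <<'E'
from h import *
from bench import ctrl
plan([.575,-.284,.1],20.8)
s=ctrl.get_state();d=ctrl.get_image('wrist');d['s']=s;pickle.dump(d,open('w2.pkl','wb'))
cv2.imwrite('pics/w2.png',cv2.resize(d['image'][80:305,130:430,::-1],(800,600),interpolation=cv2.INTER_CUBIC))
E
```

```text
time: 2.65
position: [0.5712, -0.2943, 0.2072]
tool_rot: [1.799, 2.576, -0.01]
ft_force: [-2.1, -0.1, 0.0]
grip_width: 0.578
grip_force: 0.0
t 2.65 pos [ 0.5712 -0.2943  0.2072] rotx/y/z [[-0.344, 0.939, -0.004], [0.939, 0.344, -0.005], [-0.003, -0.005, -1.0]]
shift [0.0087 0.0076 0.1072] turn [-0.29  0.21 -0.66]
```

View pics/w2.png

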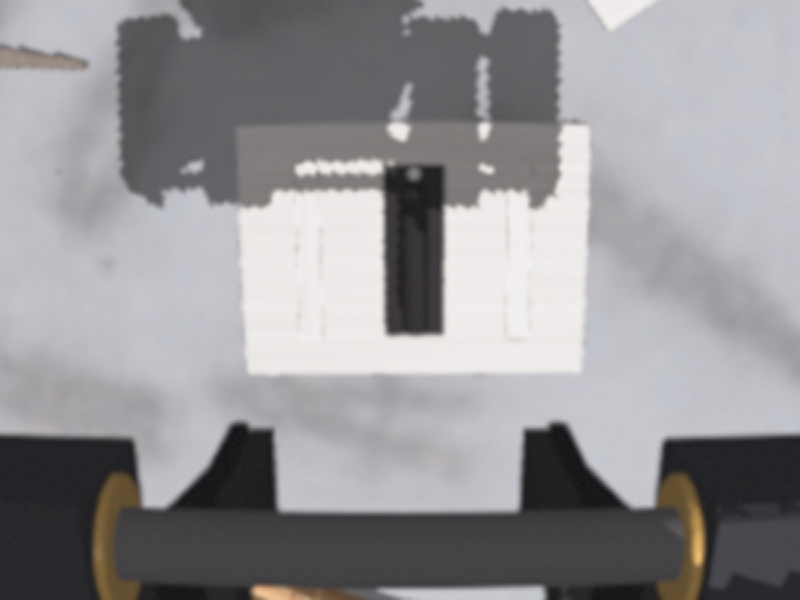

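The cover fills the middle, with corners (236,126), (592,124), (583,374), (247,374) and the grip in the centre at (414,250).

Run:
```python
from h import *
d=pickle.load(open('w2.pkl','rb'))
P=[wr2w(d,130+u*.375,80+v*.375,.005) for u,v in [(236,126),(592,124),(583,374),(247,374)]]
quad(P);c=np.mean(P,0);print(d['s']['qd'].round(3))
plan([c[0],c[1],.06],20.3)
```

```text
[[0.485, -0.2587, 0.005], [0.6253, -0.2058, 0.005], [0.6643, -0.3092, 0.005], [0.5233, -0.361, 0.005]] mean [ 0.5745 -0.2837  0.005 ] len [0.1499 0.1105 0.1501 0.1092] ang [  20.65  -69.35 -159.84  110.55]
[-0.026 -0.017 -0.05  -0.004 -0.034  0.043 -0.057]
t 2.7 pos [ 0.5726 -0.2903  0.2075] rotx/y/z [[-0.347, 0.938, -0.001], [0.938, 0.347, -0.003], [-0.003, -0.002, -1.0]]
shift [0.0057 0.0045 0.1475] turn [-0.18  0.05 -0.01]
```

```bash
python3 -m handwheel '[{"x":0,"y":0,"z":0.04,"wx":0,"wy":0,"wz":0},{"x":0,"y":0,"z":0.08,"wx":0,"wy":0,"wz":0},{"x":0,"y":0,"z":0.12,"wx":0,"wy":0,"wz":0},{"x":0,"y":0,"z":0.14,"wx":0,"wy":0,"wz":0},{"x":0,"y":0,"z":0.14,"wx":0,"wy":0,"wz":0},{"x":0,"y":0,"z":0.14,"wx":0,"wy":0,"wz":0},{"x":0,"y":0,"z":0.14,"wx":0,"wy":0,"wz":0},{"x":0,"y":0,"z":0.14,"wx":0,"wy":0,"wz":0}]'
python3 - <<'E'
from h import *
plan([.5745,-.2837,.008],20.4)
E
```

```text
time: 3.37
position: [0.5772, -0.2859, 0.0713]
tool_rot: [1.783, 2.582, 0.003]
ft_force: [-0.4, -0.2, 0.5]
grip_width: 0.575
grip_force: 0.0
t 3.37 pos [ 0.5772 -0.2859  0.0713] rotx/y/z [[-0.354, 0.935, -0.003], [0.935, 0.354, 0.004], [0.004, -0.001, -1.0]]
shift [ 0.0032 -0.002   0.0633] turn [0.21 0.14 0.34]
```

```bash
python3 -m handwheel '[{"x":0.003,"y":-0.002,"z":0.02,"wx":0,"wy":0,"wz":0},{"x":0.003,"y":-0.002,"z":0.04,"wx":0,"wy":0,"wz":0},{"x":0.003,"y":-0.002,"z":0.055,"wx":0,"wy":0,"wz":0},{"x":0.003,"y":-0.002,"z":0.057,"wx":0,"wy":0,"wz":0},{"x":0.003,"y":-0.002,"z":0.057,"wx":0,"wy":0,"wz":0},{"x":0.003,"y":-0.002,"z":0.057,"wx":0,"wy":0,"wz":0},{"x":0.003,"y":-0.002,"z":0.057,"wx":0,"wy":0,"wz":0}]'
python3 - <<'E'
from h import *
plan([.5745,-.2837,.008],20.4)
E
```

```text
time: 3.95
position: [0.5732, -0.2846, 0.0131]
tool_rot: [1.786, 2.582, 0.001]
ft_force: [-0.1, -0.8, -0.3]
grip_width: 0.577
grip_force: 0.0
t 3.95 pos [ 0.5732 -0.2846  0.0131] rotx/y/z [[-0.353, 0.936, -0.002], [0.936, 0.353, 0.002], [0.002, -0.001, -1.0]]
shift [0.0004 0.0015 0.0051] turn [0.11 0.1  0.26]
```

```bash
python3 -m handwheel '[{"x":0,"y":0.0015,"z":0.002,"wx":0,"wy":0,"wz":0},{"x":0,"y":0.0015,"z":0.004,"wx":0,"wy":0,"wz":0},{"x":0,"y":0.0015,"z":0.004,"wx":0,"wy":0,"wz":0},{"x":0,"y":0.0015,"z":0.004,"wx":0,"wy":0,"wz":0}]' && python3 -m handwheel '[{"x":0,"y":0,"z":0,"wx":0,"wy":0,"wz":0},{"x":0,"y":0,"z":0,"wx":0,"wy":0,"wz":0},{"x":0,"y":0,"z":0,"wx":0,"wy":0,"wz":0},{"x":0,"y":0,"z":0,"wx":0,"wy":0,"wz":0},{"x":0,"y":0,"z":0,"wx":0,"wy":0,"wz":0},{"x":0,"y":0,"z":0,"wx":0,"wy":0,"wz":0},{"x":0,"y":0,"z":0,"wx":0,"wy":0,"wz":0},{"x":0,"y":0,"z":0,"wx":0,"wy":0,"wz":0}]' 0.0 45
```

```text
time: 4.28
position: [0.5736, -0.2833, 0.0075]
tool_rot: [-1.787, -2.584, -0.0]
ft_force: [-0.8, 0.1, -0.5]
grip_width: 0.577
grip_force: 0.0
time: 4.95
position: [0.5736, -0.2834, 0.0076]
tool_rot: [1.787, 2.584, 0.0]
ft_force: [0.0, -0.2, 0.2]
grip_width: 0.111
grip_force: 45.0
```

```bash
cat >> h.py <<'E'
SEAT=np.array([.5949,.0677,.062]);YAW=-1.27;H=.0075
def inbox(Fx,Fz,t,dy=0):
    """front bottom edge of the cover at Fx,Fz (mm, seat frame), front-down tilt t deg"""
    a=np.radians(t);C=np.array([Fx,0,Fz])/1e3+.075*np.array([np.cos(a),0,np.sin(a)])+H*np.array([-np.sin(a),0,np.cos(a)])+[0,dy/1e3,0]
    plan(SEAT+R.from_euler('z',YAW,degrees=True).apply(C),YAW,-t)
def where():
    """cover front bottom edge, tilt, yaw in the seat frame from the measured pose"""
    from bench import ctrl
    s=ctrl.get_state();B=R.from_euler('z',YAW,degrees=True);M=(B.inv()*R.from_rotvec(s['tool_rot'])).as_matrix()
    p=B.inv().apply(s['position']-SEAT)+H*M[:,2];f=p-.075*M[:,1];r=p+.075*M[:,1]
    g=R.from_rotvec(s['tool_rot']).inv().apply(s['ft_force'])
    print('t',round(s['time'],2),'F',(f*1e3).round(1),'Rear',(r*1e3).round(1),'tilt',np.degrees(np.arcsin(M[2,1])).round(2),'roll',np.degrees(M[2,0]).round(2),'yaw',np.degrees(M[1,1]*0+M[1,1-0]*1).round(2),'ft box',B.inv().apply(s['ft_force']).round(1),'trq',s['torque'].round(2),'grip',round(s['grip_width'],3))
E
python3 -m handwheel '[{"x":0,"y":0,"z":-0.02,"wx":0,"wy":0,"wz":0},{"x":0,"y":0,"z":-0.06,"wx":0,"wy":0,"wz":0},{"x":0,"y":0,"z":-0.1,"wx":0,"wy":0,"wz":0},{"x":0,"y":0,"z":-0.14,"wx":0,"wy":0,"wz":0},{"x":0,"y":0,"z":-0.17,"wx":0,"wy":0,"wz":0},{"x":0,"y":0,"z":-0.17,"wx":0,"wy":0,"wz":0},{"x":0,"y":0,"z":-0.17,"wx":0,"wy":0,"wz":0},{"x":0,"y":0,"z":-0.17,"wx":0,"wy":0,"wz":0}]'
python3 -c "
from h import *
where();inbox(-62,60,14)"
```

```text
time: 5.62
position: [0.5728, -0.2827, 0.1761]
tool_rot: [-1.785, -2.582, 0.0]
ft_force: [0.5, 0.7, -2.5]
grip_width: 0.111
grip_force: 45.0
t 5.62 F [ -83.9 -378.9  106.7] Rear [  55.2 -322.8  106.5] tilt -0.08 roll 0.11 yaw 21.41 ft box [ 0.4  0.7 -2.5] trq [-0.04  0.07  0.05] grip 0.111
t 5.62 pos [ 0.5728 -0.2827  0.1761] rotx/y/z [[-0.353, 0.936, 0.002], [0.936, 0.353, -0.001], [-0.002, 0.001, -1.0]]
shift [0.3167 0.1528 0.0291] turn [-13.93  -2.77  21.82]
```

```bash
python3 -m handwheel '[{"x":0.317,"y":0.153,"z":0.029,"wx":-13.9,"wy":-2.8,"wz":21.8},{"x":0.317,"y":0.153,"z":0.029,"wx":-13.9,"wy":-2.8,"wz":21.8},{"x":0.317,"y":0.153,"z":0.029,"wx":-13.9,"wy":-2.8,"wz":21.8},{"x":0.317,"y":0.153,"z":0.029,"wx":-13.9,"wy":-2.8,"wz":21.8},{"x":0.317,"y":0.153,"z":0.029,"wx":-13.9,"wy":-2.8,"wz":21.8},{"x":0.317,"y":0.153,"z":0.029,"wx":-13.9,"wy":-2.8,"wz":21.8},{"x":0.317,"y":0.153,"z":0.029,"wx":-13.9,"wy":-2.8,"wz":21.8},{"x":0.317,"y":0.153,"z":0.029,"wx":-13.9,"wy":-2.8,"wz":21.8},{"x":0.317,"y":0.153,"z":0.029,"wx":-13.9,"wy":-2.8,"wz":21.8},{"x":0.317,"y":0.153,"z":0.029,"wx":-13.9,"wy":-2.8,"wz":21.8}]' && python3 -m handwheel '[{"x":0,"y":0,"z":0,"wx":0,"wy":0,"wz":0},{"x":0,"y":0,"z":0,"wx":0,"wy":0,"wz":0},{"x":0,"y":0,"z":0,"wx":0,"wy":0,"wz":0},{"x":0,"y":0,"z":0,"wx":0,"wy":0,"wz":0}]'
python3 - <<'E'
from h import *
from bench import ctrl
where();inbox(-62,28,14)
s=ctrl.get_state();d=ctrl.get_image('wrist');d['s']=s;pickle.dump(d,open('w3.pkl','wb'))
cv2.imwrite('pics/w3.png',cv2.resize(d['image'][80:305,130:430,::-1],(800,600),interpolation=cv2.INTER_CUBIC))
E
```

```text
time: 6.45
position: [0.6022, 0.0762, 0.1448]
tool_rot: [2.104, 2.082, 0.25]
ft_force: [-1.0, 0.2, -1.9]
grip_width: 0.108
grip_force: 45.0
time: 6.78
position: [0.6045, 0.0651, 0.148]
tool_rot: [2.114, 2.063, 0.251]
ft_force: [0.2, -0.8, -2.3]
grip_width: 0.112
grip_force: 45.0
t 6.78 F [-61.3  -2.2  60.5] Rear [84.2 -2.5 96.9] tilt 14.04 roll -0.13 yaw -0.12 ft box [ 0.2 -0.8 -2.3] trq [-0.03  0.49  0.06] grip 0.112
t 6.78 pos [0.6045 0.0651 0.148 ] rotx/y/z [[0.025, 1.0, -0.002], [0.97, -0.024, 0.243], [0.242, -0.008, -0.97]]
shift [ 0.0024 -0.0086  0.0314] turn [ 0.04  0.17 -0.12]
```

View pics/w3.png

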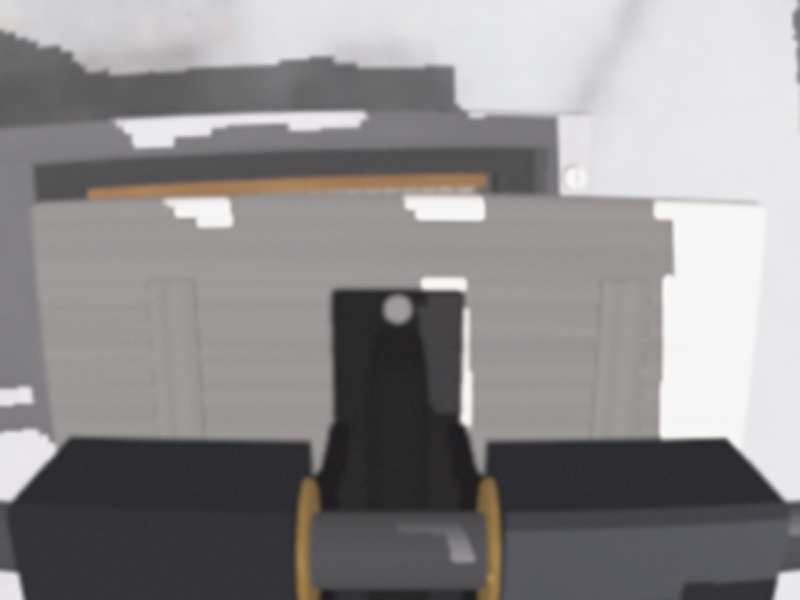

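The cover is held tilted over the box; its far long edge runs from (36,204) to (765,204), and the box's far opening edge is at about (36,165) to (535,150). I check the cover's position in the hand from these corners.

Run:
```python
from h import *
d=pickle.load(open('w3.pkl','rb'))
S=d['s'];f=lambda u,v:(130+u*.375,80+v*.375)
d['s']={'tool_rot':np.zeros(3),'position':np.zeros(3)}
for p in[(35,204),(765,205),(332,291),(464,291)]: print(p,(wr2w(d,*f(*p),.0025 if p[1]<250 else -.0285)*1e3).round(1))
d['s']=S
# far opening edge, world->box
B=R.from_euler('z',YAW,degrees=True)
for p in[(36,165),(535,150)]: print((B.inv().apply(wr2w(d,*f(*p),.085)-SEAT)*1e3).round(1))
inbox(-62,28,14)
```

```text
(35, 204) [ 54.6 -72.7   2.5]
(765, 205) [54.4 74.4  2.5]
(332, 291) [ 42.8 -10.1 -28.5]
(464, 291) [ 42.8  10.6 -28.5]
[-66.7  57.9  23. ]
[64.5 57.3 23. ]
t 6.83 pos [0.6047 0.0654 0.1483] rotx/y/z [[0.025, 1.0, -0.002], [0.97, -0.023, 0.243], [0.243, -0.008, -0.97]]
shift [ 0.0022 -0.0088  0.0317] turn [ 0.07  0.15 -0.11]
```

```bash
python3 -m handwheel '[{"x":0.002,"y":-0.003,"z":0.01,"wx":0,"wy":0,"wz":0},{"x":0.0025,"y":-0.006,"z":0.02,"wx":0,"wy":0,"wz":0},{"x":0.0025,"y":-0.0088,"z":0.0315,"wx":0,"wy":0.15,"wz":-0.1},{"x":0.0025,"y":-0.0088,"z":0.0315,"wx":0,"wy":0.15,"wz":-0.1},{"x":0.0025,"y":-0.0088,"z":0.0315,"wx":0,"wy":0.15,"wz":-0.1},{"x":0.0025,"y":-0.0088,"z":0.0315,"wx":0,"wy":0.15,"wz":-0.1}]'
python3 -c "
from h import *
where();inbox(-62,5,14,.4)"
```

```text
time: 7.33
position: [0.6041, 0.0696, 0.1158]
tool_rot: [2.11, 2.069, 0.256]
ft_force: [0.5, 0.5, -1.4]
grip_width: 0.11
grip_force: 45.0
t 7.33 F [-61.8   1.9  28.3] Rear [83.7  2.2 64.8] tilt 14.09 roll 0.01 yaw 0.13 ft box [ 0.4  0.5 -1.4] trq [-0.08  0.42  0.01] grip 0.11
t 7.33 pos [0.6041 0.0696 0.1158] rotx/y/z [[0.02, 1.0, 0.0], [0.97, -0.019, 0.244], [0.243, -0.005, -0.97]]
shift [-0.0017 -0.0059  0.0226] turn [ 0.09 -0.04  0.13]
```

```bash
python3 -m handwheel '[{"x":-0.001,"y":-0.001,"z":0.005,"wx":0,"wy":0,"wz":0.1},{"x":-0.0015,"y":-0.002,"z":0.010,"wx":0,"wy":0,"wz":0.1},{"x":-0.0015,"y":-0.004,"z":0.015,"wx":0,"wy":0,"wz":0.1},{"x":-0.0015,"y":-0.005,"z":0.019,"wx":0,"wy":0,"wz":0.1},{"x":-0.0015,"y":-0.0059,"z":0.0225,"wx":0,"wy":0,"wz":0.1},{"x":-0.0015,"y":-0.0059,"z":0.0225,"wx":0,"wy":0,"wz":0.1},{"x":-0.0015,"y":-0.0059,"z":0.0225,"wx":0,"wy":0,"wz":0.1},{"x":-0.0015,"y":-0.0059,"z":0.0225,"wx":0,"wy":0,"wz":0.1}]'
python3 -c "
from h import *
where();inbox(-71,5,14,.4)"
```

```text
time: 8.0
position: [0.604, 0.0682, 0.0928]
tool_rot: [2.112, 2.067, 0.257]
ft_force: [-1.2, -0.5, -1.0]
grip_width: 0.109
grip_force: 45.0
t 8.0 F [-61.8   0.7   5.2] Rear [83.6  0.8 41.8] tilt 14.12 roll 0.04 yaw 0.04 ft box [-1.2 -0.5 -1. ] trq [-0.05  0.38 -0.06] grip 0.109
t 8.0 pos [0.604  0.0682 0.0928] rotx/y/z [[0.021, 1.0, 0.001], [0.97, -0.021, 0.244], [0.244, -0.004, -0.97]]
shift [-0.0003 -0.0089 -0.0019] turn [ 0.12 -0.06  0.04]
```

```bash
python3 -m handwheel '[{"x":0,"y":-0.003,"z":-0.0007,"wx":0,"wy":0,"wz":0},{"x":0,"y":-0.006,"z":-0.0014,"wx":0,"wy":0,"wz":0},{"x":0,"y":-0.0087,"z":-0.002,"wx":0,"wy":0,"wz":0},{"x":0,"y":-0.0087,"z":-0.002,"wx":0,"wy":0,"wz":0},{"x":0,"y":-0.0087,"z":-0.002,"wx":0,"wy":0,"wz":0}]'
python3 -c "
from h import *
where();inbox(-75,5,14,.4)"
```

```text
time: 8.42
position: [0.5947, 0.0685, 0.0926]
tool_rot: [2.112, 2.068, 0.257]
ft_force: [-0.2, -0.1, -1.8]
grip_width: 0.108
grip_force: 45.0
t 8.42 F [-71.2   0.8   5. ] Rear [74.3  0.9 41.6] tilt 14.11 roll 0.06 yaw 0.05 ft box [-0.2 -0.1 -1.8] trq [-0.1   0.4  -0.01] grip 0.108
t 8.42 pos [0.5947 0.0685 0.0926] rotx/y/z [[0.021, 1.0, 0.001], [0.97, -0.021, 0.244], [0.244, -0.004, -0.97]]
shift [-0.0004 -0.0037 -0.0008] turn [ 0.11 -0.08  0.05]
```

```bash
python3 -m handwheel '[{"x":0,"y":-0.001,"z":-0.0002,"wx":0,"wy":0,"wz":0},{"x":0,"y":-0.002,"z":-0.0005,"wx":0,"wy":0,"wz":0},{"x":0,"y":-0.003,"z":-0.0007,"wx":0,"wy":0,"wz":0},{"x":0,"y":-0.0039,"z":-0.001,"wx":0,"wy":0,"wz":0},{"x":0,"y":-0.0039,"z":-0.001,"wx":0,"wy":0,"wz":0}]'
python3 -c "
from h import *
where()"
python3 -m handwheel '[{"x":0,"y":-0.001,"z":-0.0002,"wx":0,"wy":0,"wz":0},{"x":0,"y":-0.002,"z":-0.0005,"wx":0,"wy":0,"wz":0},{"x":0,"y":-0.0029,"z":-0.0007,"wx":0,"wy":0,"wz":0},{"x":0,"y":-0.0029,"z":-0.0007,"wx":0,"wy":0,"wz":0}]'
python3 -c "
from h import *
where()"
```

```text
time: 8.83
position: [0.5915, 0.0685, 0.0929]
tool_rot: [2.111, 2.066, 0.258]
ft_force: [2.9, -0.6, -2.0]
grip_width: 0.11
grip_force: 45.0
t 8.83 F [-74.3   0.6   5.2] Rear [71.1  0.7 42. ] tilt 14.19 roll 0.05 yaw 0.03 ft box [ 2.9 -0.6 -2. ] trq [-0.15 -0.25 -0.05] grip 0.11
time: 9.17
position: [0.5885, 0.0685, 0.0929]
tool_rot: [2.111, 2.067, 0.258]
ft_force: [4.2, -0.2, -3.3]
grip_width: 0.109
grip_force: 45.0
t 9.17 F [-77.3   0.7   5.3] Rear [68.1  0.8 42. ] tilt 14.19 roll 0.06 yaw 0.04 ft box [ 4.2 -0.1 -3.3] trq [-0.16 -0.71  0.04] grip 0.109
```

```bash
python3 -m handwheel '[{"x":0,"y":-0.001,"z":-0.0002,"wx":0,"wy":0,"wz":0},{"x":0,"y":-0.002,"z":-0.0005,"wx":0,"wy":0,"wz":0},{"x":0,"y":-0.003,"z":-0.0007,"wx":0,"wy":0,"wz":0},{"x":0,"y":-0.003,"z":-0.0007,"wx":0,"wy":0,"wz":0}]'
python3 -c "
from h import *
where()"
python3 -m handwheel '[{"x":0,"y":-0.0008,"z":-0.0002,"wx":0,"wy":0,"wz":0},{"x":0,"y":-0.0015,"z":-0.0004,"wx":0,"wy":0,"wz":0},{"x":0,"y":-0.0015,"z":-0.0004,"wx":0,"wy":0,"wz":0},{"x":0,"y":-0.0015,"z":-0.0004,"wx":0,"wy":0,"wz":0}]'
python3 -c "
from h import *
where();inbox(-82,3.5,8,.4)"
```

```text
time: 9.5
position: [0.5858, 0.0686, 0.0931]
tool_rot: [2.111, 2.066, 0.259]
ft_force: [6.0, 0.0, -3.2]
grip_width: 0.112
grip_force: 45.0
t 9.5 F [-80.    0.7   5.4] Rear [65.4  0.8 42.3] tilt 14.25 roll 0.06 yaw 0.04 ft box [ 6.   0.2 -3.2] trq [-0.16 -1.08 -0.  ] grip 0.112
time: 9.83
position: [0.5847, 0.0686, 0.0932]
tool_rot: [2.11, 2.066, 0.26]
ft_force: [6.6, -0.7, -3.8]
grip_width: 0.109
grip_force: 45.1
t 9.83 F [-81.1   0.6   5.4] Rear [64.3  0.7 42.5] tilt 14.29 roll 0.06 yaw 0.03 ft box [ 6.6 -0.5 -3.8] trq [-0.21 -1.25 -0.05] grip 0.109
t 9.83 pos [0.5847 0.0686 0.0932] rotx/y/z [[0.021, 1.0, 0.001], [0.969, -0.021, 0.247], [0.247, -0.004, -0.969]]
shift [-0.0003 -0.001   0.0099] turn [ 6.29 -0.07  0.04]
```

```bash
python3 -m handwheel '[{"x":0,"y":-0.0002,"z":0.0016,"wx":1.05,"wy":0,"wz":0},{"x":0,"y":-0.0003,"z":0.0033,"wx":2.1,"wy":0,"wz":0},{"x":0,"y":-0.0005,"z":0.005,"wx":3.15,"wy":0,"wz":0},{"x":0,"y":-0.0007,"z":0.0066,"wx":4.2,"wy":0,"wz":0},{"x":0,"y":-0.0008,"z":0.0083,"wx":5.25,"wy":0,"wz":0},{"x":0,"y":-0.001,"z":0.0099,"wx":6.3,"wy":0,"wz":0},{"x":0,"y":-0.001,"z":0.0099,"wx":6.3,"wy":0,"wz":0},{"x":0,"y":-0.001,"z":0.0099,"wx":6.3,"wy":0,"wz":0}]'
python3 -c "
from h import *
where();inbox(-82,2.5,5,.4)"
```

```text
time: 10.5
position: [0.5874, 0.0686, 0.0843]
tool_rot: [2.171, 2.125, 0.152]
ft_force: [6.9, -0.4, 1.1]
grip_width: 0.113
grip_force: 45.0
t 10.5 F [-80.7   0.7   4.3] Rear [67.8  0.7 25.4] tilt 8.09 roll 0.07 yaw 0.02 ft box [ 6.9 -0.3  1.1] trq [-0.15 -1.09 -0.03] grip 0.113
t 10.5 pos [0.5874 0.0686 0.0843] rotx/y/z [[0.022, 1.0, 0.001], [0.99, -0.022, 0.141], [0.141, -0.002, -0.99]]
shift [-0.0003 -0.0012  0.0057] turn [ 3.09 -0.08  0.02]
```

```bash
python3 -m handwheel '[{"x":0,"y":-0.0006,"z":-0.0001,"wx":0,"wy":0,"wz":0},{"x":0,"y":-0.0012,"z":-0.0002,"wx":0,"wy":0,"wz":0},{"x":0,"y":-0.0012,"z":-0.0002,"wx":0,"wy":0,"wz":0},{"x":0,"y":-0.0012,"z":-0.0002,"wx":0,"wy":0,"wz":0}]'
python3 -c "
from h import *
where();inbox(-82,3,6,.4)"
```

```text
time: 10.83
position: [0.5862, 0.0686, 0.0845]
tool_rot: [2.171, 2.124, 0.153]
ft_force: [7.6, 0.1, 0.5]
grip_width: 0.105
grip_force: 45.0
t 10.83 F [-81.9   0.7   4.4] Rear [66.6  0.8 25.7] tilt 8.14 roll 0.08 yaw 0.03 ft box [7.6 0.3 0.5] trq [-0.25 -1.31 -0.07] grip 0.105
t 10.83 pos [0.5862 0.0686 0.0845] rotx/y/z [[0.021, 1.0, 0.001], [0.99, -0.021, 0.142], [0.142, -0.002, -0.99]]
shift [-0.0004 -0.      0.0042] turn [ 2.14 -0.09  0.03]
```

```bash
python3 -m handwheel '[{"x":0,"y":0,"z":0.001,"wx":0.5,"wy":0,"wz":0},{"x":0,"y":0,"z":0.002,"wx":1.0,"wy":0,"wz":0},{"x":0,"y":0,"z":0.003,"wx":1.5,"wy":0,"wz":0},{"x":0,"y":0,"z":0.0042,"wx":2.1,"wy":0,"wz":0},{"x":0,"y":0,"z":0.0042,"wx":2.1,"wy":0,"wz":0}]'
python3 -c "
from h import *
where();inbox(-82,1.5,4,.4)"
```

```text
time: 11.25
position: [0.5871, 0.0687, 0.0804]
tool_rot: [2.191, 2.144, 0.115]
ft_force: [6.4, -0.3, 2.1]
grip_width: 0.114
grip_force: 45.0
t 11.25 F [-81.6   0.8   3. ] Rear [67.6  0.9 18.8] tilt 6.03 roll 0.09 yaw 0.03 ft box [ 6.4 -0.2  2.1] trq [-0.21 -1.29 -0.01] grip 0.114
t 11.25 pos [0.5871 0.0687 0.0804] rotx/y/z [[0.022, 1.0, 0.002], [0.994, -0.022, 0.105], [0.105, -0.001, -0.994]]
shift [-0.0004 -0.0004  0.0041] turn [ 2.03 -0.09  0.03]
```

```bash
python3 -m handwheel '[{"x":0,"y":-0.0003,"z":0.001,"wx":0.5,"wy":0,"wz":0},{"x":0,"y":-0.0005,"z":0.002,"wx":1.0,"wy":0,"wz":0},{"x":0,"y":-0.0005,"z":0.003,"wx":1.5,"wy":0,"wz":0},{"x":0,"y":-0.0005,"z":0.004,"wx":2.0,"wy":0,"wz":0},{"x":0,"y":-0.0005,"z":0.004,"wx":2.0,"wy":0,"wz":0}]'
python3 -c "
from h import *
where();inbox(-78,1.,2,.4)"
```

```text
time: 11.67
position: [0.5871, 0.0688, 0.0763]
tool_rot: [2.209, 2.162, 0.078]
ft_force: [7.7, -0.8, 1.8]
grip_width: 0.111
grip_force: 45.0
t 11.67 F [-82.1   0.9   1.6] Rear [67.6  0.9 12.2] tilt 4.05 roll 0.09 yaw 0.03 ft box [ 7.7 -0.6  1.8] trq [-0.12 -1.25 -0.03] grip 0.111
t 11.67 pos [0.5871 0.0688 0.0763] rotx/y/z [[0.022, 1.0, 0.002], [0.997, -0.022, 0.071], [0.071, 0.0, -0.998]]
shift [-0.0005  0.0042  0.0035] turn [ 2.05 -0.09  0.03]
```

```bash
python3 -m handwheel '[{"x":0,"y":0,"z":0.0015,"wx":0.9,"wy":0,"wz":0},{"x":0,"y":0.001,"z":0.003,"wx":1.8,"wy":0,"wz":0},{"x":0,"y":0.002,"z":0.0032,"wx":2,"wy":0,"wz":0},{"x":0,"y":0.003,"z":0.0033,"wx":2,"wy":0,"wz":0},{"x":0,"y":0.004,"z":0.0035,"wx":2,"wy":0,"wz":0},{"x":0,"y":0.004,"z":0.0035,"wx":2,"wy":0,"wz":0}]'
python3 -c "
from h import *
where();inbox(-75.5,.5,0,.4)"
```

```text
time: 12.17
position: [0.5902, 0.0688, 0.0725]
tool_rot: [2.229, 2.181, 0.038]
ft_force: [5.2, -0.5, 1.3]
grip_width: 0.11
grip_force: 45.0
t 12.17 F [-79.5   0.9   0.5] Rear [70.4  1.   5.5] tilt 1.93 roll 0.08 yaw 0.04 ft box [ 5.2 -0.4  1.3] trq [-0.14 -0.97 -0.02] grip 0.11
t 12.17 pos [0.5902 0.0688 0.0725] rotx/y/z [[0.021, 1.0, 0.001], [0.999, -0.021, 0.034], [0.034, 0.001, -0.999]]
shift [-0.0006  0.0042  0.0027] turn [ 1.93 -0.08  0.04]
```

```bash
python3 -m handwheel '[{"x":0,"y":0.001,"z":0.001,"wx":0.6,"wy":0,"wz":0},{"x":0,"y":0.002,"z":0.0018,"wx":1.2,"wy":0,"wz":0},{"x":0,"y":0.003,"z":0.0024,"wx":1.7,"wy":0,"wz":0},{"x":0,"y":0.0035,"z":0.0027,"wx":1.9,"wy":0,"wz":0},{"x":0,"y":0.0035,"z":0.0027,"wx":1.9,"wy":0,"wz":0}]'
python3 -c "
from h import *
where();inbox(-75.,.3,0,.4)"
```

```text
time: 12.58
position: [0.5919, 0.0687, 0.0695]
tool_rot: [-2.242, -2.195, 0.003]
ft_force: [-0.0, 0.8, 6.9]
grip_width: 0.11
grip_force: 45.0
t 12.58 F [-78.    0.9   0.4] Rear [72.   1.1 -0.3] tilt -0.26 roll 0.08 yaw 0.05 ft box [-0.1  0.8  6.9] trq [-0.15 -0.35 -0.03] grip 0.11
t 12.58 pos [0.5919 0.0687 0.0695] rotx/y/z [[0.021, 1.0, 0.001], [1.0, -0.021, -0.005], [-0.004, 0.001, -1.0]]
shift [-0.0006  0.003  -0.0003] turn [-0.26 -0.08  0.05]
```

```bash
python3 -m handwheel '[{"x":0,"y":0,"z":-0.0008,"wx":-0.2,"wy":0,"wz":0},{"x":0,"y":0.001,"z":-0.0008,"wx":-0.2,"wy":0,"wz":0},{"x":0,"y":0.0018,"z":-0.0008,"wx":-0.2,"wy":0,"wz":0},{"x":0,"y":0.0018,"z":-0.0008,"wx":-0.2,"wy":0,"wz":0}]'
python3 -c "
from h import *
where()"
```

```text
time: 12.92
position: [0.5932, 0.0687, 0.0695]
tool_rot: [-2.244, -2.197, -0.0]
ft_force: [0.1, -0.0, 4.6]
grip_width: 0.115
grip_force: 45.0
t 12.92 F [-76.7   0.9   0.1] Rear [73.3  1.  -0. ] tilt -0.06 roll 0.06 yaw 0.06 ft box [ 0.1 -0.   4.6] trq [-0.07 -0.18 -0.06] grip 0.115
```

```bash
python3 -m handwheel '[{"x":0,"y":0.0005,"z":-0.0007,"wx":0,"wy":0,"wz":0},{"x":0,"y":0.001,"z":-0.0007,"wx":0,"wy":0,"wz":0},{"x":0,"y":0.0018,"z":-0.0007,"wx":0,"wy":0,"wz":0},{"x":0,"y":0.0018,"z":-0.0007,"wx":0,"wy":0,"wz":0},{"x":0,"y":0.0018,"z":-0.0007,"wx":0,"wy":0,"wz":0}]'
python3 -c "
from h import *
where()"
```

```text
time: 13.33
position: [0.5939, 0.0686, 0.0695]
tool_rot: [-2.243, -2.196, 0.002]
ft_force: [-2.9, -0.5, 2.2]
grip_width: 0.112
grip_force: 45.0
t 13.33 F [-76.    0.8   0.3] Rear [74.   1.  -0.2] tilt -0.18 roll 0.05 yaw 0.06 ft box [-2.9 -0.6  2.2] trq [ 0.08  0.55 -0.11] grip 0.112
```

```bash
python3 -m handwheel '[{"x":0,"y":0.0004,"z":0,"wx":0,"wy":0,"wz":0},{"x":0,"y":0.0008,"z":0,"wx":0,"wy":0,"wz":0},{"x":0,"y":0.0008,"z":0,"wx":0,"wy":0,"wz":0}]'
python3 -c "
from h import *
where()"
```

```text
time: 13.58
position: [0.5939, 0.0686, 0.0695]
tool_rot: [-2.242, -2.195, 0.005]
ft_force: [-5.6, 1.7, 5.2]
grip_width: 0.114
grip_force: 45.0
t 13.58 F [-76.1   0.8   0.4] Rear [73.9  0.9 -0.4] tilt -0.28 roll 0.05 yaw 0.06 ft box [-5.7  1.5  5.2] trq [ 0.08  1.25 -0.06] grip 0.114
```

It's home: the force rises without motion. I relieve, release and retreat.

```bash
python3 -m handwheel '[{"x":0,"y":-0.0008,"z":0,"wx":0,"wy":0,"wz":0},{"x":0,"y":-0.0008,"z":0,"wx":0,"wy":0,"wz":0}]' >/dev/null && python3 -m handwheel '[{"x":0,"y":0,"z":0,"wx":0,"wy":0,"wz":0},{"x":0,"y":0,"z":0,"wx":0,"wy":0,"wz":0},{"x":0,"y":0,"z":0,"wx":0,"wy":0,"wz":0},{"x":0,"y":0,"z":0,"wx":0,"wy":0,"wz":0},{"x":0,"y":0,"z":0,"wx":0,"wy":0,"wz":0},{"x":0,"y":0,"z":0,"wx":0,"wy":0,"wz":0}]' 0.05 && python3 -m handwheel '[{"x":0,"y":0,"z":-0.01,"wx":0,"wy":0,"wz":0},{"x":0,"y":0,"z":-0.03,"wx":0,"wy":0,"wz":0},{"x":0,"y":0,"z":-0.06,"wx":0,"wy":0,"wz":0},{"x":0,"y":0,"z":-0.1,"wx":0,"wy":0,"wz":0},{"x":0,"y":0,"z":-0.14,"wx":0,"wy":0,"wz":0},{"x":0,"y":0,"z":-0.18,"wx":0,"wy":0,"wz":0},{"x":0,"y":0,"z":-0.18,"wx":0,"wy":0,"wz":0},{"x":0,"y":0,"z":-0.18,"wx":0,"wy":0,"wz":0},{"x":0,"y":0,"z":-0.18,"wx":0,"wy":0,"wz":0}]'
python3 - <<'E'
from h import *
from bench import ctrl
s=ctrl.get_state();d=ctrl.get_image('wrist');d['s']=s;pickle.dump(d,open('w4.pkl','wb'))
cv2.imwrite('pics/w4.png',cv2.resize(d['image'][120:270,180:380,::-1],(800,600),interpolation=cv2.INTER_CUBIC))
E
```

```text
time: 14.25
position: [0.5955, 0.0682, 0.0701]
tool_rot: [-2.245, -2.197, -0.001]
ft_force: [-0.2, -0.1, 0.3]
grip_width: 0.476
grip_force: 0.0
time: 15.0
position: [0.5952, 0.0682, 0.2503]
tool_rot: [-2.245, -2.197, -0.001]
ft_force: [-1.5, -0.1, -0.8]
grip_width: 0.574
grip_force: 0.0
```

View pics/w4.png

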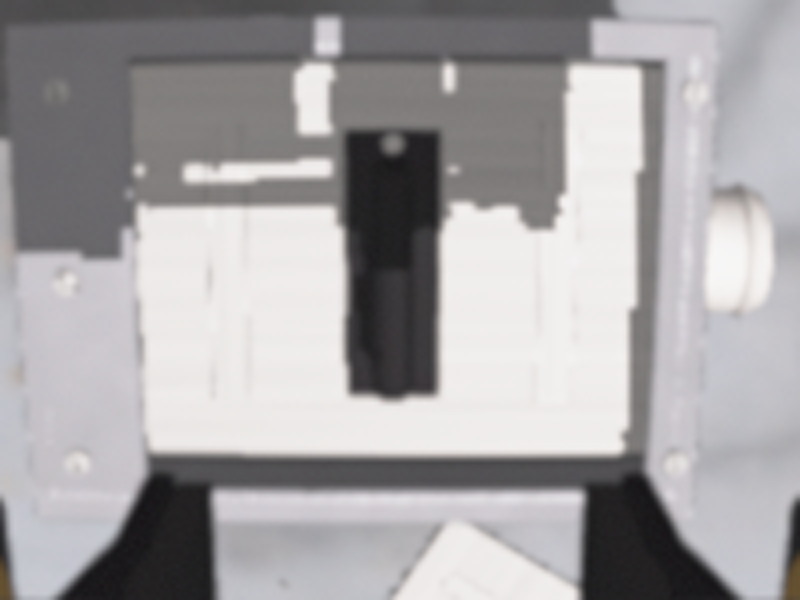

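The cover sits in the opening, with the grip's far end from (346,131) to (440,131) and near end from (349,394) to (437,394); a grey strip at the rear (635–660) may be lip shadow. I measure the grip against the opening.

Run:
```python
from h import *
d=pickle.load(open('w4.pkl','rb'));B=R.from_euler('z',YAW,degrees=True)
g=lambda u,v,z:print((u,v),(B.inv().apply(wr2w(d,180+u/4,120+v/4,z+.062)-SEAT)*1e3).round(1))
for p in[(130,62),(665,62),(645,465),(150,465)]:g(*p,.023)
print('grip top');[g(*p,.036) for p in[(346,131),(440,131),(437,394),(349,394)]]
print('cover level');[g(*p,.005) for p in[(642,130),(632,380),(660,130)]]
print(d['image'][120+75:120+80,180+155:180+166].mean(0).round())
```

```text
(130, 62) [-66.6  57.2  23. ]
(665, 62) [68.9 57.3 23. ]
(645, 465) [ 68.5 -50.9  23. ]
(150, 465) [-66.  -50.9  23. ]
grip top
(346, 131) [-11.4  40.1  36. ]
(440, 131) [11.4 40.1 36. ]
(437, 394) [ 11.2 -26.4  36. ]
(349, 394) [-11.1 -26.4  36. ]
cover level
(642, 130) [66.9 37.9  5. ]
(632, 380) [ 67.  -32.2   5. ]
(660, 130) [71.8 38.   5. ]
[[239. 236. 235.]
 [232. 229. 228.]
 [202. 198. 196.]
 [170. 166. 165.]
 [142. 138. 138.]
 [127. 123. 122.]
 [123. 120. 120.]
 [125. 122. 123.]
 [143. 140. 143.]
 [173. 170. 175.]
 [195. 192. 198.]]
```

```bash
python3 -c "
from bench import ctrl
print(ctrl.close_job())"
```

```text
the job is handed in; nothing more can be done
None
```

I put the hatch cover back, and the last wrist picture shows its centre within about 1 mm of the seat; measured just before release it lay level on the ledges, home against the rear wall, under both lips. The gripper is clear of it and I handed the job in at about 15 s; no verdict came back.

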